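# Zero the coffee grinder and set it five clicks coarse

### The job

Set the coffee grinder for a medium grind by feel: turn the dial on its top clockwise (seen from above) until it comes up gently against its end stop (burrs touching; do not force it), then turn it back anticlockwise exactly five clicks from the stop and let go. Leave the other things on the worktop where they stand.

Things in the scene. Friction and masses are not known exactly. Their poses are not given: they have to be found in the camera images.
- grinder: White coffee grinder, fixed to the worktop, about 200 mm long, 100 mm wide. Origin on the worktop right under the dial's axis; x points to the clear hopper behind the dial, z up. Flat deck round the dial 85 mm above the worktop; on it a steel ring (43 mm across, 3 mm high) and the round ribbed black rubber dial, 45 mm across, from 88 to 121 mm above the worktop (axis vertical).
- dial_grip (a point): Point on the dial's axis at the height to grip it (TCP here, tool down), 113 mm above the worktop; fixed to the housing, does not turn with the dial. z up. The dial carries no mark; its start is unknown, two to four clicks anticlockwise of the end stop.
- dial_top (a point): Centre of the dial's top face, 121 mm up, fixed to the housing. The dial's feel: 24 degrees a click, 13 clicks in all. It rests in notches; about 0.2 N m turns it out of one. The resistance is greatest a quarter of a click on, is gone midway, then the dial is drawn into the next notch. The first click counted is from the last notch, at the stop, to the next one.
- hopper_top (a point): Top of the clear hopper's black lid knob, 130 mm above the worktop, 115 mm behind the dial's axis (grinder's +x); hopper 70 mm across.
- burr_gap (a joint): Gap of the hidden burrs, m: 0 in the last notch, at the end stop; +0.00002 (0.02 mm) a click anticlockwise. Readings err by about 0.3 mm, so the clicks must be counted by feel.
- burr_load (a joint): Shift of the hidden burr carrier under the turning force on the dial, m: 0.0001 per N m, negative clockwise; readings err by about 0.3 mm. The dial sits on its shaft by a springy coupling (8 N m per radian); at the end stop the shaft stands firm, so clockwise resistance no longer falls but keeps growing, 0.08 N m per 0.01 rad. Over 0.55 N m clockwise jams the burrs.
- mug: White mug, 81 mm across, 95 mm high, 116 mm with its handle, standing about 125 mm to the right of the dial (grinder's -y); bystander. Origin: centre of its underside.
- egg_timer: Round kitchen timer, 63 mm across, 39 mm high, standing about 115 mm to the left of the dial (grinder's +y); bystander. Origin: centre of its underside.
- spice_jar: Spice jar, 45 mm across, 106 mm high, behind on the left; bystander. Origin: centre of its underside.
- pepper_mill: Wooden pepper mill, 58 mm across, 130 mm high, behind on the left; bystander. Origin: centre of its underside.
- clip_jar: Clip-top glass jar, 84 mm across, 119 mm high, behind on the right; bystander. Origin: centre of its underside.

How it is judged (in metres and radians):
On the way:
1. the dial is turned clockwise up against its end stop (burr gap under 0.003 mm) (value of joint burr_gap below 3e-06 m), for 0.1 s.
At the end, for the whole second after the job is handed in: the dial rests in the fifth notch from the end stop (burr gap 0.092 to 0.108 mm) (value of joint burr_gap between 9.2e-05 and 0.000108 m); the robot touches nothing.
It fails at once if the dial is forced clockwise with over 0.6 N m (burr load below -0.06 mm) (value of joint burr_load below -6e-05 m).
It fails at once if a bystander is moved by more than 20 mm (distance of any of mug, egg_timer, spice_jar, pepper_mill, clip_jar from where it was at the start of the episode above 0.02 m).
It also fails if it takes over 67 s, if anything falls off the work surface, if the arm or the gripper's body presses on something with over 40 N, if the wrist force passes 120 N, or if a joint passes its speed limit or range.

### The arm

A 6-joint arm with a two-finger parallel gripper is mounted at the origin on a cart in front of the work surface, level with it; the furniture and walls round the work are solid. World frame = base frame: x ahead of the robot, y to its left, z up, the work surface at z = 0. Lengths are in mm, angles in rad, forces in N, time in s.
With the tool pointing down it reaches from about 325 to 875 mm from the base axis. Payload 4.4 kg.
Tool frame: the origin (TCP) lies between the finger pads, 19 mm behind the fingertips; this is the grasp point; z points along the fingers, y is the line along which they close (so a half turn about z gives the same grasp; the last joint's range is limited). The gripper opens to 85 mm and grips with 20 to 120 N. Pads are 22 mm wide; open, the fingers measure 114 mm over their backs; the gripper's body (76 mm by 85 mm) begins 54 mm behind the grasp point. The pads swing forward as they close: fully open they stand 13 mm farther back than shut.
Start: joints at [-1.284, 0.207, 1.542, -0, 1.393, -0.15], TCP at [243.238, -521.021, 249.982] pointing down, gripper open.
Joint ranges: [-2.73, 2.73], [-0.86, 2.22], [0.23, 2.46], [-1.11, 4.25], [0.08, 2.63], [-2.82, 2.82]. Speed limits (rad/s): [2.79, 2.79, 3.14, 3.14, 3.14, 3.14].

### API

Orientations are given as a 3x3 rotation matrix whose columns are the frame's x, y, z axes.
In Python, from plant import ctrl, sensors, optics gives the robot as it stands. Calls block until the motion is done:
- ctrl.move_ptp(position, orientation): joint-space move of the TCP to a pose.
- ctrl.move_l(position, rot=None, vel=150, threshold=None): straight line of the TCP; rot=None keeps the orientation; vel is the mean speed in mm/s. With threshold (N) it stops when the force on the tool has changed by that much, and returns True; else False.
- ctrl.set_joints(angles): joint-space move.
- ctrl.gripper_to(opening, force=None): finger opening in mm; force is the grip in N (None keeps the last); returns when the fingers have stopped.
- ctrl.hold(seconds).
- ctrl.solve_ik(position, orientation): joint angles nearest the present ones, or None.
- sensors.read_state(): the state.
- optics.grab_frame(name): name is "scene" or "top" or "wrist"; returns (picture, depth): 384x512x3 uint8, red, green, blue; 384x512 float32, mm along the optical axis (not along the pixel's ray), 0 where there is no reading.
- optics.camera_params(name): a dict with "mtx" (3x3 intrinsics, pixels), "R" (3x3) and "t" (3): a world point X has camera coordinates R X + t; the wrist camera has in their place "T_tool_cam" (4x4, takes a point from camera to tool coordinates, whose origin is the TCP and whose axes are the flange's). Camera axes: x right, y down, z forward; pixel columns grow to the right and rows downward; lengths in mm; the calibration is good to about 2 mm. A picture is of the moment at which its call begins: read the wrist's pose just before it. camera_params takes no time and is no camera call.
A pose or a line that the arm cannot do raises ctrl.MotionError and nothing moves.
- ctrl.finish_job(): hands the job in; it is judged then, once.
The state is a dict: "t": time; "q": joint angles; "qvel": joint speeds; "tau": joint torques, N m; "eef_pos": TCP position; "eef_rot": TCP orientation; "force": force on the tool from outside, world axes, zero at the start; "wrist_torque": the same for the moment, N m; "grip_width": finger opening in mm; "grasp_force": force on a finger pad.
Only numpy, scipy, OpenCV 4.12 (cv2) and the standard library are available. Lean on these libraries where they do the work, as an engineer would, in place of code of your own. Each camera call takes 0.05 s, during which the arm holds its last target. There are 200 camera calls.

## Working session

There is one attempt and no reset: what is moved stays moved. The work goes in short steps, each a Python script; the robot and the scene stay as the last script left them, time stands still between calls to the robot, and variables do not carry over. Pictures are saved under pics/ and viewed, at most 10 in all, crops included, and the job is handed in when it is done.

```bash
ls; mkdir -p pics; python3 - <<'E'
from plant import ctrl,sensors,optics
import cv2,numpy as np
ims=[]
for n in ["scene","top"]:
    p,d=optics.grab_frame(n); np.savez(f"{n}.npz",p=p,d=d); ims.append(p[:,:,::-1])
    c=optics.camera_params(n); print(n,c["mtx"].round(1).tolist(),c["R"].round(3).tolist(),c["t"].round(1))
cv2.imwrite("pics/scene.png",ims[0]);cv2.imwrite("pics/top.png",ims[1])
s=sensors.read_state();print({k:np.round(v,3).tolist() for k,v in s.items()})
print(optics.camera_params("wrist"))
E
```

```text
pics
scene [[356.0, 0.0, 255.4], [0.0, 356.0, 190.2], [0.0, 0.0, 1.0]] [[-0.789, -0.614, -0.018], [-0.324, 0.442, -0.837], [0.522, -0.654, -0.548]] [442.2 301.1 555.2]
top [[446.8, 0.0, 250.9], [0.0, 446.8, 186.3], [0.0, 0.0, 1.0]] [[0.005, -1.0, -0.013], [-0.997, -0.004, -0.081], [0.081, 0.014, -0.997]] [-59.3 595.9 998.6]
{'t': 0.1, 'q': [-1.284, 0.207, 1.543, 0.0, 1.394, -0.151], 'qvel': [0.0, -0.003, -0.004, -0.001, 0.0, 0.001], 'tau': [-0.0, -38.409, -29.255, -0.0, 0.005, 0.0], 'eef_pos': [243.062, -520.373, 248.917], 'eef_rot': [[0.906, 0.423, -0.001], [0.423, -0.906, 0.002], [0.0, -0.002, -1.0]], 'force': [-0.27, -0.297, 0.485], 'wrist_torque': [-0.002, -0.011, -0.027], 'grasp_force': 0.0, 'grip_width': 85.166}
{'mtx': array([[291.19852133,   0.        , 256.11395227],
       [  0.        , 291.19852133, 189.2043202 ],
       [  0.        ,   0.        ,   1.        ]]), 'T_tool_cam': array([[ 1.09810490e-03, -9.48733301e-01, -3.16075810e-01,
         8.07784978e+01],
       [ 9.99999281e-01,  8.89731781e-04,  8.03560210e-04,
        -8.05331556e-01],
       [-4.81141638e-04, -3.16076465e-01,  9.48733596e-01,
        -1.24619814e+02],
       [ 0.00000000e+00,  0.00000000e+00,  0.00000000e+00,
         1.00000000e+00]])}
```

View pics/scene.png

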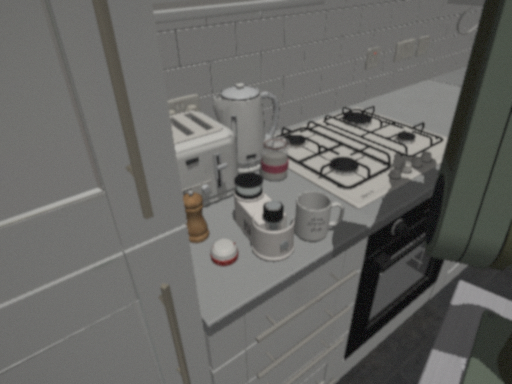

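View pics/top.png

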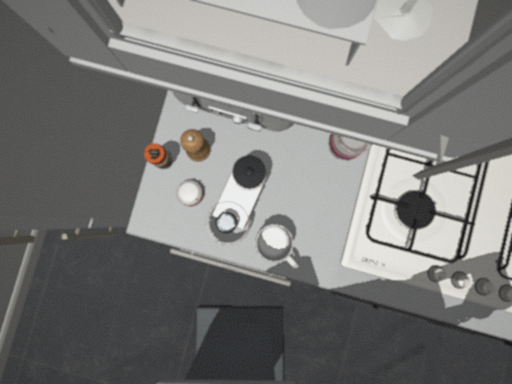

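The scene view shows the dial at about (273,211) and the hopper lid at (248,184). The top view shows the dial at about (227,221), the hopper lid at (249,171), the mug at (275,240) and the timer at (190,192). Next I'll triangulate the dial and check it against depth.

```bash
cat > h.py <<'E'
import numpy as np,cv2
from plant import ctrl,sensors,optics
def ray(n,uv):
    c=optics.camera_params(n);R=c["R"]
    d=R.T@np.linalg.inv(c["mtx"])@[uv[0],uv[1],1.]
    return -R.T@c["t"],d
def onplane(n,uv,z):
    o,d=ray(n,uv);return o+d*(z-o[2])/d[2]
def cloud(n,d):
    c=optics.camera_params(n)
    v,u=np.indices(d.shape);K=c["mtx"]
    P=np.stack([(u-K[0,2])/K[0,0]*d,(v-K[1,2])/K[1,1]*d,d],-1)
    W=(P-c["t"])@c["R"];W[d<=0]=np.nan;return W
E
python3 - <<'E'
from h import *
T=np.load("top.npz");S=np.load("scene.npz")
for n,f,uvs in [("top",T,[(227,221),(249,171),(275,240),(190,192)]),("scene",S,[(273,207),(248,180)])]:
    W=cloud(n,f["d"])
    for u,v in uvs: print(n,u,v,f["p"][v,u],W[v,u].round(1))
W=cloud("top",T["d"])
z=W[...,2]; v,u=np.indices(z.shape)
for name,(cu,cv_),r,lo,hi in [("dial",(227,221),16,114,128),("deck",(227,221),30,78,93),("hoplid",(249,171),22,100,140)]:
    m=(np.hypot(u-cu,v-cv_)<r)&(z>lo)&(z<hi)
    (x,y),rr=cv2.minEnclosingCircle(np.argwhere(m)[:,::-1].astype(np.float32))
    print(name,m.sum(),np.nanmedian(W[m],0).round(1),"circ",onplane("top",(x,y),np.nanmedian(z[m])).round(1),x,y,rr, "dia mm",2*rr*np.nanmedian(T["d"][m])/446.8)
W=cloud("scene",S["d"]);z=W[...,2]
m=(np.hypot(u-273,v-211)<16)&(z>114)&(z<128)
print("scene dial top",m.sum(),np.median(W[m],0).round(1),(np.nanmax(W[m],0)-np.nanmin(W[m],0)).round(1), u[m].mean(),v[m].mean())
a=cv2.resize(T["p"][190:255,185:300,::-1],None,fx=4,fy=4,interpolation=2)
b=cv2.resize(S["p"][165:265,225:345,::-1],None,fx=3,fy=3,interpolation=2)
h=max(a.shape[0],b.shape[0])
pad=lambda i:cv2.copyMakeBorder(i,0,h-i.shape[0],0,0,0)
cv2.imwrite("pics/crop.png",np.clip(np.hstack([pad(a),pad(b)])[:, :820]*1.0,0,255)[:, :800])
E
```

```text
top 227 221 [216 221 222] [516.4  -8.9 120.5]
top 249 171 [55 55 56] [618.6 -53.9 134. ]
top 275 240 [235 236 233] [ 473.6 -112.6    1.4]
top 190 192 [230 230 227] [581.4  80.6  39.3]
scene 273 207 [134 137 137] [508.6   2.2 121.5]
scene 248 180 [31 30 32] [612.5 -42.7 128.4]
dial 260 [514.3  -6.8 121.3] circ [513.3  -6.4 121.3] 225.738525390625 222.5045928955078 10.84351634979248 dia mm 44.631653
deck 1049 [542.2 -19.6  83.9] circ [523.4 -10.   83.9] 228.6368865966797 217.7994842529297 26.639577865600586 dia mm 114.337875
hoplid 880 [618.7 -51.8 124.7] circ [618.7 -52.4 124.7] 248.3360595703125 171.48361206054688 16.729942321777344 dia mm 69.17235
scene dial top 191 [509.7   0.6 120.5] [45.3 46.4  9.2] 273.0785340314136 207.0628272251309[ WARN:0@0.452] global loadsave.cpp:1063 imwrite_ Unsupported depth image for selected encoder is fallbacked to CV_8U.
```

View pics/crop.png

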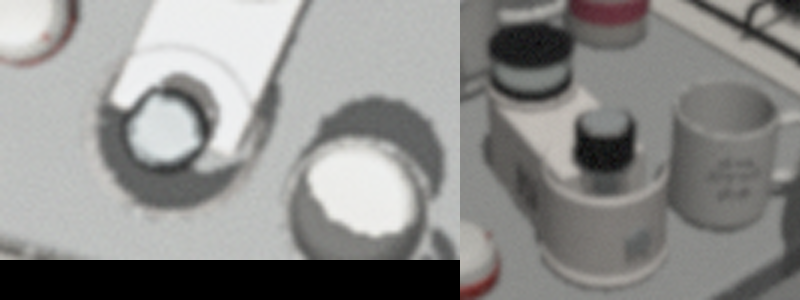

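Left crop: the pale dial top with a dark rim sits in front of the white body, with the mug to its right. Right crop: the same dial, side-on, at about (606,140).

Checks: the top is at 121 mm, the hopper is 115 mm away and the dial is 45 mm across, all as stated. The two cameras differ by about 7 mm in xy, so I'll hover and refine with the wrist camera.

```bash
cat >> h.py <<'E'
def R6(a): # tool down, tool x at world angle a
    c,s=np.cos(a),np.sin(a);return np.array([[c,s,0],[s,-c,0],[0,0,-1.]])
def wristcloud(name):
    s=sensors.read_state();p,d=optics.grab_frame("wrist");np.savez(name,p=p,d=d)
    c=optics.camera_params("wrist");K=c["mtx"];T=c["T_tool_cam"]
    v,u=np.indices(d.shape)
    P=np.stack([(u-K[0,2])/K[0,0]*d,(v-K[1,2])/K[1,1]*d,d],-1)
    W=(P@T[:3,:3].T+T[:3,3])@np.array(s["eef_rot"]).T+s["eef_pos"];W[d<=0]=np.nan
    ro=T[:3,3]@np.array(s["eef_rot"]).T+s["eef_pos"]
    def pl(uv,z):
        r=np.array(s["eef_rot"])@T[:3,:3]@np.linalg.inv(K)@[uv[0],uv[1],1.];return ro+r*(z-ro[2])/r[2]
    return p,d,W,pl
E
python3 - <<'E'
from h import *
c=np.array([512,-3.])
def look(name):
    p,d,W,pl=wristcloud(name)
    z=W[...,2];m=(z>116)&(z<127)&(np.hypot(W[...,0]-c[0],W[...,1]-c[1])<38)
    m=cv2.morphologyEx(m.astype(np.uint8),cv2.MORPH_OPEN,np.ones((5,5)))
    cn=max(cv2.findContours(m,0,1)[0],key=cv2.contourArea)
    (u,v),ax,_=cv2.fitEllipse(cn);zz=np.median(z[m>0])
    w=W[m>0];print(name,(u,v),ax,"z",zz,"ell",pl((u,v),zz).round(1),"mean",w.mean(0).round(1),"span",(np.percentile(w,99.5,0)-np.percentile(w,.5,0)).round(1),sensors.read_state()["t"])
    cv2.imwrite(f"pics/{name}.png",p[:,:,::-1])
ctrl.move_ptp([512,-3,250],R6(2.47)); ctrl.hold(.3); print(np.round(sensors.read_state()["q"],3)); look("w1")
ctrl.move_l([512,-3,235],rot=R6(1.3)); ctrl.hold(.3);look("w2")
ctrl.move_l([512,-3,250],rot=R6(2.47));print(sensors.read_state()["t"])
E
```

```text
[-0.176  0.072  1.694 -0.     1.376 -1.074]
w1 (256.0500183105469, 189.33282470703125) (28.936372756958008, 31.956506729125977) z 122.4500694536598 ell [513.6  -4.8 122.5] mean [513.   -4.6 122.4] span [34.1 28.6  5.7] 2.5417
w2 (259.6909484863281, 193.98121643066406) (31.268634796142578, 33.755096435546875) z 122.31544719534138 ell [513.8  -5.5 122.3] mean [514.3  -3.2 122.1] span [28.5 36.2  6.9] 4.2083
5.525
```

View pics/w1.png

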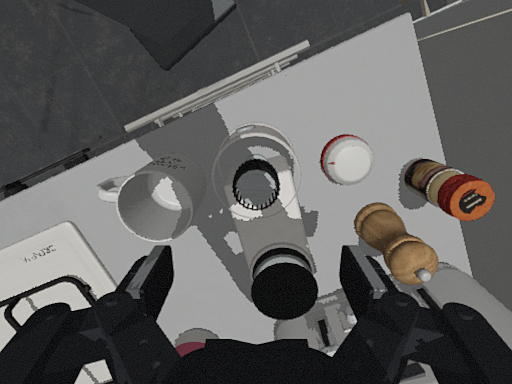

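The wrist view shows the dial centred at (256,189), with the hopper lid at (284,283), the mug at (157,203) and the timer at (347,158). Both wrist views and the top camera agree on a centre of about (513.6,-5.2) with the top at about 122 mm. Nothing lies within the 57 mm sweep radius of the fingers, so I'll descend, grip, centre by force and test small turns.

```bash
cat >> h.py <<'E'
def ang():
    r=np.array(sensors.read_state()["eef_rot"]);return np.arctan2(r[1,0],r[0,0])
E
python3 - <<'E'
from h import *
def rep(l):
    s=sensors.read_state();print(l,"t",s["t"],np.round(s["eef_pos"],1),"ang",round(ang(),4),"F",np.round(s["force"],1),"M",np.round(s["wrist_torque"],3),round(s["grip_width"],1),round(s["grasp_force"],1))
P=np.array([513.6,-5.2,113]);R=R6(2.47)
ctrl.move_l(P+[0,0,30],rot=R);rep("hover")
print(ctrl.move_l(P,vel=60,threshold=8));rep("down")
ctrl.gripper_to(38,25);ctrl.hold(.2);rep("grip25")
s=sensors.read_state();y=np.array(s["eef_rot"])[:,1];print("Fy tool",np.dot(s["force"],y))
q=np.array(s["q"]);
for i in range(3):
    q[5]+=0.01;t0=sensors.read_state()["t"];ctrl.set_joints(q);rep("step")
E
```

```text
hover t 6.3917 [514.4  -5.3 143.9] ang 2.47 F [0.5 0.3 0.1] M [-0.016  0.011 -0.016] 85.4 0.0
False
down t 7.0417 [513.5  -5.2 112.7] ang 2.4699 F [ 0.7 -0.9 -0.1] M [0.022 0.01  0.043] 85.3 0.0
grip25 t 7.7 [513.8  -5.4 113.6] ang 2.4701 F [-2.7 -1.   5. ] M [-0.115  0.334 -0.002] 43.2 25.5
Fy tool -2.417374119956243
step t 7.95 [513.8  -5.4 113.6] ang 2.4602 F [-1.3 -0.2  2.7] M [-0.093  0.204  0.012] 43.0 25.8
step t 8.2 [513.8  -5.4 113.6] ang 2.4501 F [-1.6 -0.1  2.5] M [-0.028  0.29   0.065] 43.3 25.8
step t 8.45 [513.8  -5.4 113.6] ang 2.4401 F [-1.8 -0.   3.4] M [-0.05   0.211  0.092] 43.3 25.9
```

```bash
cat >> h.py <<'E'
def mz(n=4):
    a=[]
    for _ in range(n):
        ctrl.hold(.01);a.append(sensors.read_state()["wrist_torque"][2])
    return float(np.mean(a))
E
python3 - <<'E'
from h import *
import json
ctrl.gripper_to(38,50);ctrl.hold(.1)
q=np.array(sensors.read_state()["q"]);a0=ang();q0=q[5]
log=[(0,mz())];m=log[0][1]
while q[5]-q0<1.85:
    q[5]+=0.01 if m>0.13 else 0.025
    ctrl.set_joints(q);m=mz();log.append((round(a0-ang(),4),round(m,3)))
    if m>0.29:
        m=mz(8);
        if m>0.28: print("STOP",m);break
s=sensors.read_state()
print(s["t"],np.round(s["q"],3),np.round(s["eef_pos"],1),np.round(s["force"],1),s["grasp_force"]);print(log)
json.dump(log,open("cw.json","w"))
E
```

```text
STOP 0.31318300723751874
28.1333 [-0.179  0.237  1.814 -0.     1.09   0.217] [514.3  -5.4 113.8] [3.4 4.  1.8] 50.36314562894404
[(0, 0.060776862233602534), (np.float64(0.0243), 0.084), (np.float64(0.0492), 0.169), (np.float64(0.0598), 0.145), (np.float64(0.07), 0.174), (np.float64(0.08), 0.189), (np.float64(0.09), 0.201), (np.float64(0.1), 0.172), (np.float64(0.1101), 0.216), (np.float64(0.1201), 0.158), (np.float64(0.1301), 0.136), (np.float64(0.1401), 0.121), (np.float64(0.1647), 0.057), (np.float64(0.1897), -0.079), (np.float64(0.2146), -0.157), (np.float64(0.2394), -0.161), (np.float64(0.2644), -0.2), (np.float64(0.2892), -0.18), (np.float64(0.3142), -0.134), (np.float64(0.3391), -0.092), (np.float64(0.3641), -0.045), (np.float64(0.3891), 0.023), (np.float64(0.4141), 0.044), (np.float64(0.4391), 0.111), (np.float64(0.4641), 0.149), (np.float64(0.4748), 0.196), (np.float64(0.485), 0.186), (np.float64(0.495), 0.175), (np.float64(0.505), 0.182), (np.float64(0.5151), 0.168), (np.float64(0.5252), 0.2), (np.float64(0.5351), 0.19), (np.float64(0.5451), 0.177), (np.float64(0.5552), 0.11
[... 328 characters left out ...]
np.float64(0.8555), 0.098), (np.float64(0.8803), 0.147), (np.float64(0.8902), 0.156), (np.float64(0.9002), 0.162), (np.float64(0.9102), 0.14), (np.float64(0.9202), 0.152), (np.float64(0.9302), 0.165), (np.float64(0.9401), 0.18), (np.float64(0.9501), 0.157), (np.float64(0.9602), 0.168), (np.float64(0.9703), 0.177), (np.float64(0.9803), 0.138), (np.float64(0.9905), 0.095), (np.float64(1.0159), 0.002), (np.float64(1.0413), -0.112), (np.float64(1.0665), -0.173), (np.float64(1.0915), -0.202), (np.float64(1.1166), -0.165), (np.float64(1.1415), -0.187), (np.float64(1.1663), -0.095), (np.float64(1.1911), -0.083), (np.float64(1.2159), -0.013), (np.float64(1.2404), 0.123), (np.float64(1.2647), 0.309)]
```

The torque trace shows three clicks and then a steep, steady rise: the end stop, with notch 0 at angle ≈1.22. Now I'll go back five clicks (notch 5 at 1.222−5·0.4189 ≈ −0.873), logging the torque to count them.

```bash
python3 - <<'E'
from h import *
ctrl.hold(.2)
q=np.array(sensors.read_state()["q"]);a0=ang();q0=q[5]
log=[]
N=40;tot=1.2647-(1.222-5*np.deg2rad(24))
for i in range(1,N+1):
    q[5]=q0-tot*i/N;ctrl.set_joints(q);log.append((round(float(1.2647-(ang()-a0+np.pi)%(2*np.pi)+np.pi),3),round(mz(3),3)))
s=sensors.read_state()
print(s["t"],np.round(s["q"],3),np.round(s["eef_pos"],1),np.round(s["force"],1),s["grasp_force"],mz(8));print(log)
E
```

```text
39.3333 [-0.179  0.237  1.814 -0.002  1.091 -1.919] [513.7  -5.8 113.7] [-2.3  2.8  6. ] 50.59624467976391 0.00015225974054028455
[(1.213, -0.018), (1.16, -0.129), (1.107, -0.194), (1.053, -0.16), (0.999, 0.044), (0.946, 0.212), (0.893, 0.152), (0.84, 0.071), (0.786, -0.025), (0.733, -0.17), (0.679, -0.178), (0.625, -0.131), (0.571, 0.09), (0.517, 0.181), (0.464, 0.15), (0.411, 0.102), (0.358, -0.04), (0.305, -0.147), (0.252, -0.184), (0.198, -0.125), (0.143, 0.146), (0.09, 0.201), (0.037, 0.144), (-0.016, 0.026), (-0.069, -0.087), (-0.123, -0.146), (-0.176, -0.22), (-0.23, -0.064), (-0.284, 0.17), (-0.338, 0.204), (-0.391, 0.154), (-0.444, 0.014), (-0.497, -0.076), (-0.55, -0.159), (-0.603, -0.184), (-0.657, -0.077), (-0.712, 0.157), (-0.765, 0.179), (-0.818, 0.108), (-0.871, -0.003)]
```

That's five full torque cycles, ending at zero torque in notch 5. I'll release and retreat straight up.

```bash
python3 - <<'E'
from h import *
ctrl.gripper_to(75,50);ctrl.hold(.1)
p=np.array(sensors.read_state()["eef_pos"]);print(ctrl.move_l(p+[0,0,120],vel=120))
s=sensors.read_state();print(s["t"],np.round(s["force"],1),s["grip_width"],np.round(s["eef_pos"]))
p,d=optics.grab_frame("wrist");cv2.imwrite("pics/end.png",p[:,:,::-1])
ctrl.hold(.3);print(ctrl.finish_job())
E
```

```text
False
41.0667 [-0.3  1.   0.1] 75.24357562217196 [514.  -5. 233.]
the job is handed in; nothing more can be done
None
```

The dial was turned three clicks clockwise to its end stop (last reading 0.31 N m), then exactly five clicks back, released in the fifth notch and handed in at about 41 s; the judge's result was not reported back.

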